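# Fit the spacer beside the cover plate and hold the plate flush

## Robot

A 7-joint arm with a two-finger parallel gripper is mounted at the origin on the work surface. World frame = base frame: x ahead of the robot, y to its left, z up, the work surface at z = 0. Lengths are in mm, angles in rad, forces in N, time in s.
With the tool pointing down it reaches from about 400 to 900 mm from the base axis. Payload 5.6 kg.
Tool frame: the origin (TCP) lies midway between the tips of the shut fingers; the grasp point (between the pads) lies 19 mm behind it; x points along the fingers, y is the direction in which the jaws open and shut, and the axes are right-handed (so a half turn about x gives the same grasp; the last joint's range is limited). The gripper opens to 92 mm and grips with 3 to 60 N. Pads are 20 mm wide; open, the fingers measure 128 mm over their backs; the gripper's body (75 mm by 189 mm) begins 69 mm behind the grasp point.
Start: joints at [1.151, 0.468, -0.012, 1.603, 0.006, 1.071, -0.056], TCP at [239.125, -604.424, 214.592] pointing down, gripper open.
Joint ranges: [-2.53, 2.53], [-0.31, 2.02], [-1.57, 1.55], [0.28, 2.44], [-1.29, 4.43], [0.15, 1.84], [-2.92, 2.92]. Speed limits (rad/s): [2.57, 2.57, 3.14, 3.14, 3.14, 3.14, 3.14].

## Interface

Orientations are given as a rotation vector (axis times angle).
In Python, from cell import robot, grip, kin, viewer gives the robot as it stands. Calls block until the motion is done:
- robot.movep(position, orientation): joint-space move of the TCP to a pose.
- robot.servo_line(position, feed=150, rotation=None): straight line of the TCP; rotation=None keeps the orientation; feed is the mean speed in mm/s.
- robot.goto_joints(angles): joint-space move.
- grip(opening, newtons=None): opening from 0.0 (shut) to 1.0 (fully open); newtons is the grip in N (None keeps the last); returns when the fingers have stopped.
- robot.hold(seconds).
- kin.ik(position, orientation): joint angles nearest the present ones, or None.
- robot.observe(): the state.
- viewer.read_camera(name): name is "side" or "top" or "wrist"; returns the picture (480x640x3 uint8, red, green, blue); there is no depth.
- viewer.camera_info(name): a dict with "camera_matrix" (3x3 intrinsics, pixels), "R" (3x3) and "t" (3): a world point X has camera coordinates R X + t. Camera axes: x right, y down, z forward; pixel columns grow to the right and rows downward; lengths in mm; the calibration is good to about 2 mm. A picture is of the moment at which its call begins: read the wrist's pose just before it. camera_info takes no time and is no camera call; for the wrist camera it gives the pose at the moment of the call.
A pose or a line that the arm cannot do raises robot.IKError and nothing moves.
- robot.job_done(): hands the job in, once; it reports no verdict.
Trained networks look in the newest picture that a camera, given by its name, has taken for a name from the list of things; names that differ only in an ending like _2 or _b are one class to them, and where a whole thing is asked for, a point or a joint stands for the part that bears it (a point fixed in the world has none). Each returns a list of dicts, best first, with "confidence" (0 to 1); they miss things now and then, are a little off and sometimes report something else, mostly with a low value. They report only what shows in the picture. A call takes as long as a camera call. They do not tell look-alikes from the thing itself.
- viewer.silhouettes(name, camera): "mask" (480x640 bool, what is visible of it).
- viewer.pinpoint(name, camera): "at" ([x, y, z] in mm, in the coordinates of the camera as it stood for that picture, good to about 4 mm: a listed point, or the origin of a listed thing).
The state is a dict: "t": time; "joints": joint angles; "joint_velocities": joint speeds; "joint_torque": joint torques, N m; "tcp_pos": TCP position; "tcp_rot": TCP orientation; "contact_force": force on the tool from outside, world axes, zero at the start; "wrist_torque": the same for the moment, N m; "grip_width": opening from 0.0 (shut) to 1.0 (fully open).
Only numpy, scipy, OpenCV 4.12 (cv2) and the standard library are available. Lean on these libraries where they do the work, as an engineer would, in place of code of your own. Each camera call takes 0.05 s, during which the arm holds its last target.

## Task

On the fitting jig, a sprung cover plate sits between two side blocks with a gap on either side; only one gap is wide enough for the white spacer. Stand the spacer on the jig's base plate in front of the wide gap, slide it in from the open front (not lowered in from above, and never forced at the narrow gap) until it is right up against the end stop, and let go of it. Then press the cover plate down with the fingertips until it is flush with the side blocks, and finish while still holding it down; leave the bottle, bin and screwdriver alone.

Things in the scene. Friction and masses are not known exactly. Their poses are not given: they have to be found in the camera images.
- jig: Fixed jig: dark steel base plate 160 (x) x 200 (y) mm, x from -90 to +70 mm, its top 12 mm over the bench. Origin on the bench, z up; x points from the open front (robot's side) to the end stop; askew up to 0.25 rad. Cover plate in the middle (y -30 to +30 mm), a side block on each side, all x -30 to +50 mm. Both gaps between them run along x, open at front and top, shut behind by the stop.
- stop_face (a point): Middle of the front face of the end stop (aluminium bar across the back of both gaps, top 40 mm over the bench), at jig x = 50, y = 0, z = 12 mm. A spacer that is home touches this face with its leading end: its centre is then 30 mm in front of the face.
- slim_block: Slimmer aluminium side block, 80 (x) x 28 (y) x 28 mm high, fixed on the base plate parallel to the jig, centre 65 mm left or right of the jig's middle line. Origin at the centre of its underside, 12 mm over the bench; top 40 mm over the bench. The wide gap, 21 mm, is between it and the cover plate, the gap's middle 40.5 mm from the jig's middle line.
- thick_block: Thicker aluminium side block, 80 x 44 x 28 mm high, fixed likewise on the other side, centre 65 mm from the jig's middle line. The gap beside it is 13 mm wide: too narrow for the spacer. Origin at the centre of its underside.
- spacer: Loose white plastic spacer, about 80 g, standing on the bench left or right of the jig, turned up to 0.6 rad: a foot 60 (x) x 17 (y) x 34 mm high with both ends rounded, and on its middle a grip tab 26 (x) x 17 (y) x 32 mm, 66 mm high in all. Same both ways round. Origin at the centre of its underside, z up. Hold it by the tab, across the 17 mm.
- cover (a joint): Travel of the sprung cover plate, m: 0 = up (its top 8 mm above the side blocks), 0.008 = fully down, flush with the side blocks, against a firm stop. It starts to move at about 4.5 N, needs about 9.5 N at full travel, and springs back when let go. Within 1.5 mm of flush counts as flush.
- cover_top (a point): Centre of the upper face of the cover plate (flat grey plate 80 x 60 mm, the length along the jig's x), at jig x = 10, y = 0; it is 48 mm over the bench when up and 40 mm when flush, and moves with the plate.
- bottle: Bystander: closed grey bottle, 48 mm across, 110 mm high, standing on the bench on the side of the jig opposite the spacer. Origin at the centre of its underside.
- bin: Bystander: grey open small-parts bin 150 x 110 x 55 mm behind the jig on the left. Origin at the centre of its underside.
- driver: Bystander: screwdriver, 180 mm long, lying behind the jig on the right. Origin under it.
There are look-alikes about, which are no part of the job. Several things have the shape of the spacer; the one meant has the colours described above.

How it is judged:
By the outcome, as a careful person would: the job done as asked, in the order asked, and still so for the second after the job is handed in, while the arm keeps its last pose, push and grip.
It also fails if it takes over 51 s, if anything falls off the work surface, if the arm or the gripper's body presses on something with over 40 N, if the wrist force passes 120 N, or if a joint passes its speed limit or range.

## Working session

There is one attempt and no reset: what is moved stays moved. The work goes in short steps, each a Python script; the robot and the scene stay as the last script left them, time stands still between calls to the robot, and variables do not carry over. Pictures are saved under pics/ and viewed, and the job is handed in when it is done.

```bash
ls; mkdir -p pics; python3 - <<'E'
from cell import robot, grip, kin, viewer
import cv2, numpy as np
s=robot.observe(); print(s)
for n in("top","side"):
    im=viewer.read_camera(n); cv2.imwrite(f"pics/{n}0.png",im[:,:,::-1])
    ci=viewer.camera_info(n); R=np.array(ci["R"]);t=np.array(ci["t"])
    print(n,ci)
    for k in("jig","stop_face","slim_block","thick_block","spacer","cover_top","bottle"):
        for d in viewer.pinpoint(k,n)[:4]:
            print(k,round(d["confidence"],2),np.round(R.T@(np.array(d["at"])-t),1))
print(robot.observe()["t"])
E
```

```text
pics
{'t': 0.0, 'joints': array([ 1.15100846,  0.46836695, -0.01159623,  1.60358056,  0.00603048,
        1.07139188, -0.05629433]), 'joint_velocities': array([ 7.24642632e-04,  7.31706622e-05,  3.44411755e-04, -7.00668987e-04,
        2.09758231e-03, -6.17530710e-05,  1.35661066e-03]), 'joint_torque': array([-3.85894282e-04, -5.20584404e+01, -1.26501586e-02, -2.43755919e+01,
       -5.66752930e-02,  1.70720281e-02,  1.98731500e-04]), 'tcp_pos': array([ 238.87610789, -603.9139653 ,  213.66481319]), 'tcp_rot': array([ 2.01559125,  0.38601291, -2.0165504 ]), 'contact_force': array([ 0.11456089, -0.25352658,  0.31841592]), 'wrist_torque': array([ 0.00947944, -0.0296005 ,  0.00821356]), 'grip_width': 0.9953451676000556}
top {'camera_matrix': array([[562.43187001,   0.        , 323.9933109 ],
       [  0.        , 562.43187001, 229.10336813],
       [  0.        ,   0.        ,   1.        ]]), 'R': array([[ 0.01899416, -0.99975958, -0.01095448],
       [-0.9844633 , -0.0167884 , -0.17478606],
       [ 0.17456013,  0.01410419, -0.9845455 ]]), 't': array([ -4.00798364, 562.47127794, 986.16
[... 391 characters left out ...]
   -2.6]
side {'camera_matrix': array([[492.96908382,   0.        , 314.88223316],
       [  0.        , 492.96908382, 247.73615043],
       [  0.        ,   0.        ,   1.        ]]), 'R': array([[ 0.92760861, -0.37338348,  0.01127134],
       [-0.22154713, -0.57418942, -0.78817725],
       [ 0.30076425,  0.72862287, -0.61534509]]), 't': array([-544.2984119 ,  195.13661319,  727.35564694])}
jig 0.67 [565.7  -2.8   2.5]
stop_face 0.79 [617.9   3.8  14.1]
slim_block 0.67 [581.5 -62.2  14.9]
thick_block 0.72 [569.1  69.   12.3]
spacer 0.9 [502.3 253.5   1.9]
spacer 0.8 [538.7 348.1   4.9]
spacer 0.7 [407.  249.2  -1.1]
cover_top 0.69 [576.9   6.5  45.7]
bottle 0.64 [ 442.3 -309.2    3.4]
0.8
```

View pics/top0.png

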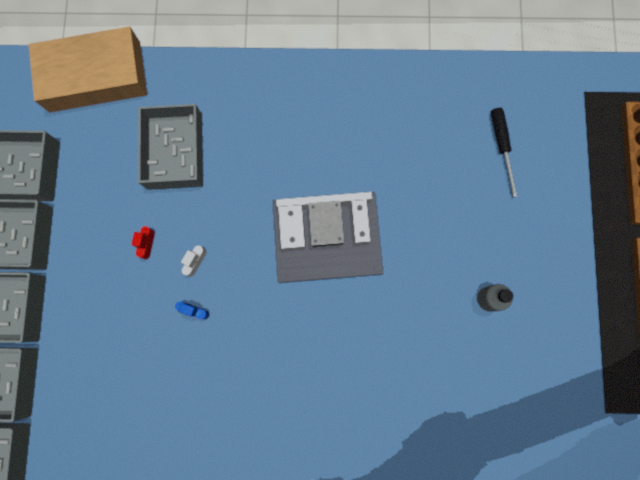

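View pics/side0.png

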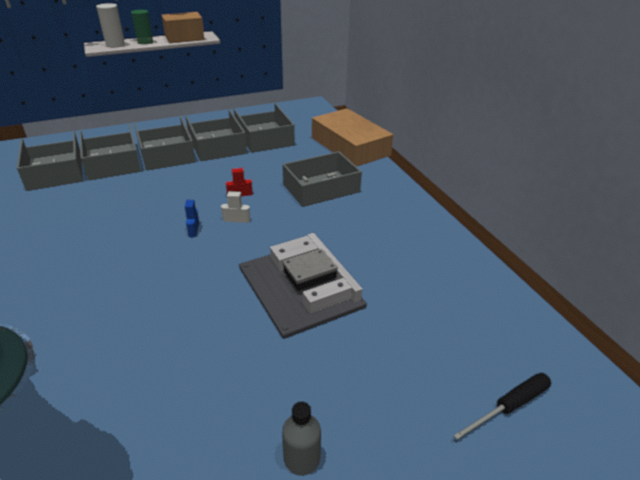

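The white spacer is at top-view pixel (193,260), about (503,250) mm, with blue and red look-alikes beside it at (190,310) and (143,242). The slim block, and so the wide gap, is on the right (pixel 361,221). Next I'll take a wrist view over the jig.

```bash
cat > h.py <<'E'
from cell import robot, grip, kin, viewer
import cv2, numpy as np
from scipy.spatial.transform import Rotation as Ro
def rot(a):  # jaw direction angle in world xy
    c,s=np.cos(a),np.sin(a)
    return Ro.from_matrix(np.array([[0,c,s],[0,s,-c],[-1,0,0]])).as_rotvec()
def snap(n,f):
    ci=viewer.camera_info(n); im=viewer.read_camera(n); cv2.imwrite("pics/"+f,im[:,:,::-1]); 
    np.savez("pics/"+f[:-4]+".npz",K=ci["camera_matrix"],R=ci["R"],t=ci["t"]); return ci,im
def w(ci,p): return np.array(ci["R"]).T@(np.array(p)-ci["t"])
def unproj(ci,uv,z):
    R=np.array(ci["R"]);c=-R.T@ci["t"]
    d=R.T@np.linalg.inv(ci["camera_matrix"])@np.array([uv[0],uv[1],1.])
    return c+d*(z-c[2])/d[2]
def proj(ci,X):
    p=np.array(ci["camera_matrix"])@(np.array(ci["R"])@np.array(X)+ci["t"]); return p[:2]/p[2]
E
python3 - <<'E'
from h import *
ci=viewer.camera_info("wrist"); s=robot.observe()
M=Ro.from_rotvec(s["tcp_rot"]).as_matrix(); print(M.round(2)); R=np.array(ci["R"]);c=-R.T@ci["t"]
print("cam in tool",M.T@(c-s["tcp_pos"]), "viewdir tool",M.T@R.T[:,2],"right",M.T@R.T[:,0], ci["camera_matrix"])
for a in (np.pi/2+.1,-np.pi/2+.1,np.pi/2-.6,-np.pi/2-.6):
    print(a,kin.ik([520,0,250],rot(a)),kin.ik([502,250,200],rot(a)))
E
```

```text
[[-0.    0.37 -0.93]
 [-0.   -0.93 -0.37]
 [-1.    0.    0.  ]]
cam in tool [-170.03516471    0.28087139  -77.5406102 ] viewdir tool [ 9.60975347e-01 -4.60219714e-04  2.76633641e-01] right [ 4.79251862e-04  9.99999885e-01 -1.19133526e-06] [[334.86037307   0.         321.32720335]
 [  0.         334.86037307 244.732703  ]
 [  0.           0.           1.        ]]
1.6707963267948966 [ 0.69161988  0.35797811 -0.92189247  1.83605955  0.31791151  1.10416739
  1.32534019] [ 0.26565362  0.58373338 -1.06827521  1.79097778  0.56835584  1.11376851
  0.67338111]
-1.4707963267948965 [ 0.35746282  0.25659029 -0.4934093   1.85420179  0.13789037  1.06435387
 -1.66019808] [ 0.14024411  0.48836957 -0.8621637   1.79754693  0.42274837  1.05174068
 -2.35042454]
0.9707963267948966 [ 0.56305132  0.30666237 -0.748639    1.84259144  0.23479286  1.08266232
  0.69726703] [ 0.27028011  0.58847857 -1.07679792  1.79074908  0.57490368  1.11704554
 -0.03186143]
-2.1707963267948966 [ 0.26790034  0.24202486 -0.38659276  1.85960209  0.10380013  1.0595156
 -2.3301969 ] [-1.21094762  0.4334598   0.8922428   1.88224251 -0.39554369  1.0133255
 -2.31992702]
```

```bash
python3 - <<'E'
from h import *
robot.movep([510,-10,140],rot(np.pi/2+.1))
ci,im=snap("wrist","w1.png")
for k in("jig","stop_face","slim_block","thick_block","cover_top"):
    for d in viewer.pinpoint(k,"wrist")[:2]: print(k,round(d["confidence"],2),w(ci,d["at"]).round(1))
print(robot.observe()["t"],robot.observe()["tcp_pos"])
E
```

```text
jig 0.89 [559.6  -1.3   0.8]
slim_block 0.91 [578.1 -60.4   9. ]
thick_block 0.88 [567.7  63.8  13.7]
cover_top 0.82 [579.8   4.9  48.1]
cover_top 0.6 [561.5  -1.6  -1. ]
3.4417 [510.06223247 -10.31535294 139.98757851]
```

View pics/w1.png

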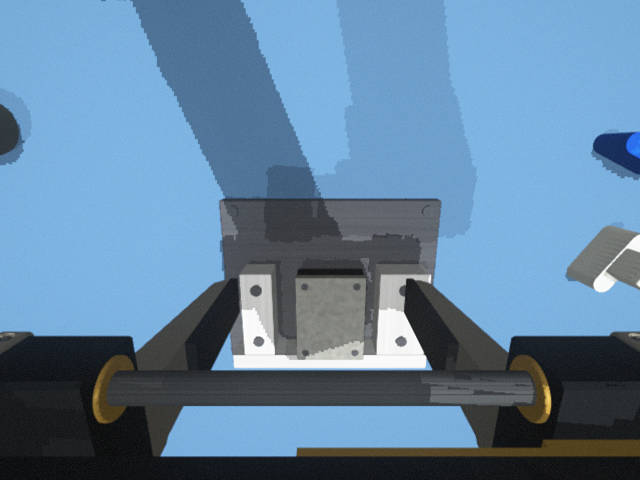

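```bash
python3 - <<'E'
import cv2
im=cv2.imread("pics/w1.png")
cv2.imwrite("pics/w1c.png",cv2.resize(im[190:380,210:450],None,fx=3.2,fy=3.1,interpolation=cv2.INTER_CUBIC))
E
```

```text
(no output)
```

View pics/w1c.png

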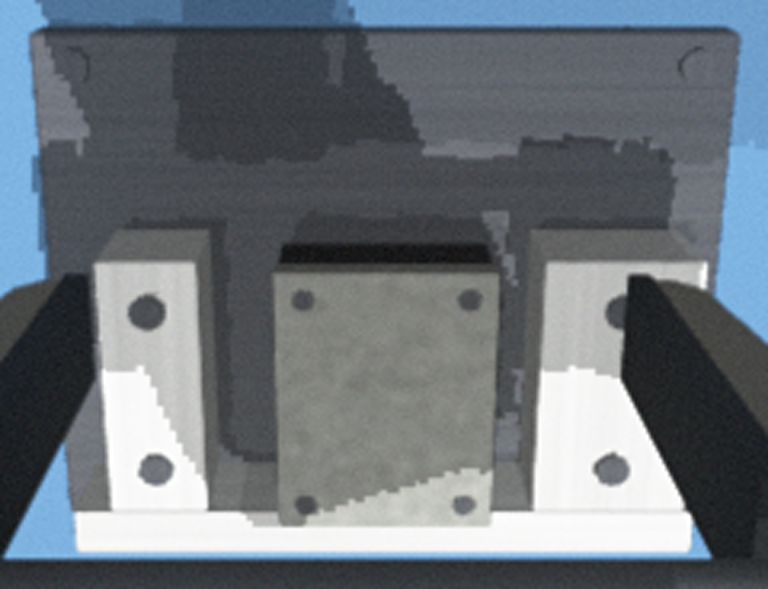

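```bash
cat > fit.py <<'E'
from h import *
from scipy.optimize import least_squares
ci=np.load("pics/w1.npz"); ci={k:ci[k] for k in("K","R","t")}; ci["camera_matrix"]=ci["K"]
P=[((-90,100,12),(738,35)),((-90,-100,12),(33,35)),((-30,-30,48),(275,273)),((-30,30,48),(498,270)),((50,30,48),(491,522)),((50,-30,48),(280,525)),
((-30,-79,40),(95,263)),((-30,-51,40),(195,262)),((50,-79,40),(110,510)),((50,-51,40),(207,510)),((-30,43,40),(548,263)),((-30,87,40),(707,262)),((50,43,40),(535,510))]
X=np.array([p[0] for p in P],float); U=np.array([p[1] for p in P])/[3.2,3.1]+[210,190]
def f(q):
    c,s=np.cos(q[2]),np.sin(q[2]); W=X.copy(); W[:,0]=q[0]+c*X[:,0]-s*X[:,1]; W[:,1]=q[1]+s*X[:,0]+c*X[:,1]; W[:,2]+=q[3] if len(q)>3 else 0
    return (np.array([proj(ci,x) for x in W])-U)
for q0 in ([560,0,.1],[560,0,.1,0]):
    r=least_squares(lambda q:f(q).ravel(),q0); print(r.x,np.sqrt(np.diag(np.linalg.inv(r.jac.T@r.jac)))*.5); print(f(r.x).round(1).tolist())
E
python3 fit.py
```

```text
[5.64645370e+02 2.06963403e+00 9.82644724e-02] [0.13261048 0.12284869 0.00160279]
[[1.9, -1.4], [-2.1, -1.3], [-0.8, -0.3], [1.2, 0.6], [0.1, 2.0], [-0.4, 1.1], [-0.8, -0.5], [0.5, -0.2], [0.4, 0.7], [0.3, 0.7], [-0.6, -0.6], [0.9, -0.3], [-0.7, 0.7]]
[ 5.65943107e+02  2.22315364e+00  9.82485135e-02 -3.07080628e+00] [0.22658597 0.12609383 0.00162058 0.43181559]
[[0.6, -0.5], [-0.9, -0.4], [-0.4, -0.2], [0.7, 0.7], [-0.4, 1.2], [-0.1, 0.3], [0.2, -0.4], [1.1, -0.1], [1.3, -0.0], [0.9, -0.0], [-1.2, -0.4], [-0.4, -0.1], [-1.3, -0.1]]
```

```bash
python3 - <<'E'
from h import *
robot.movep([490,236,150],rot(0.95))
grip(0.55,20)
ci,im=snap("wrist","w2.png")
for k in("spacer",):
    for d in viewer.pinpoint(k,"wrist")[:4]: print(k,round(d["confidence"],2),w(ci,d["at"]).round(1),proj(ci,w(ci,d["at"])).round())
print(robot.observe()["t"],robot.observe()["tcp_pos"])
im=cv2.imread("pics/w2.png")
cv2.imwrite("pics/w2c.png",cv2.resize(im[200:380,220:440],None,fx=3.2,fy=3.2,interpolation=cv2.INTER_CUBIC))
E
```

```text
spacer 0.95 [410.5 245.2   6. ] [279. 158.]
spacer 0.93 [499.  250.2   2.1] [339. 231.]
spacer 0.62 [5.370e+02 3.467e+02 3.000e-01] [444. 205.]
5.325 [489.97561641 236.03918168 149.99457769]
```

View pics/w2.png

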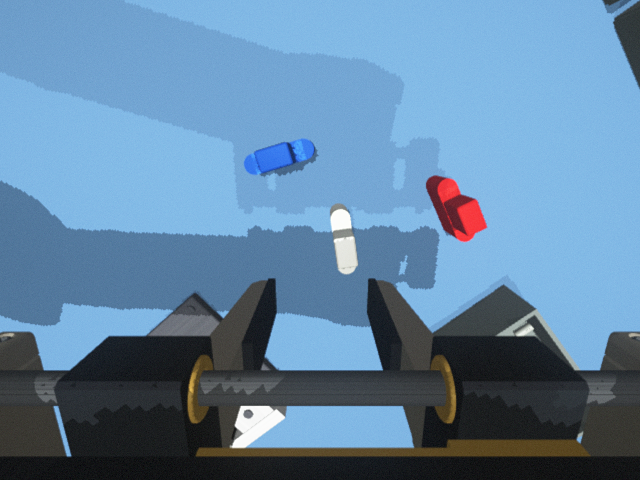

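View pics/w2c.png

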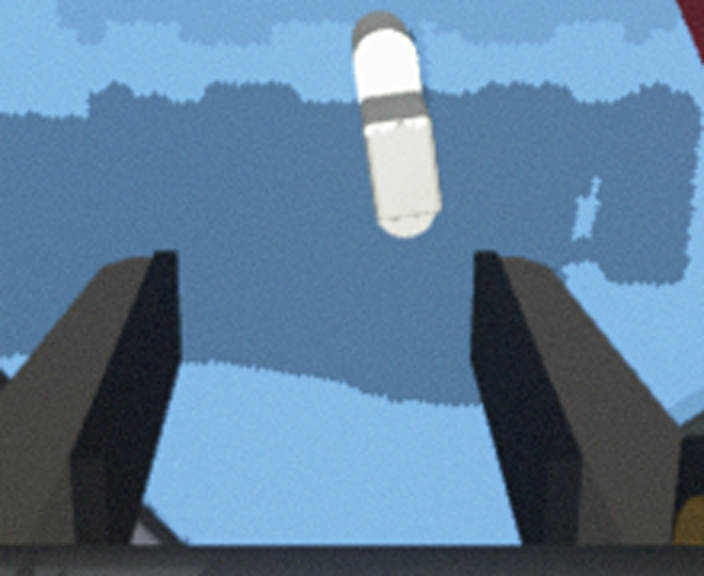

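The white spacer is in the middle of the wrist picture, with its tab top near pixel (346,252). The jaws are open well around it, and red (460,210) and blue (280,157) are clear.

```bash
python3 - <<'E'
from h import *
ci=dict(np.load("pics/w2.npz")); ci["camera_matrix"]=ci["K"]
C=[np.array(c)/3.2+[220,200] for c in ((365,120),(430,115),(440,212),(378,219))]
W=[unproj(ci,c,66)[:2] for c in C]; print(np.round(W,1)); m=np.mean(W,0)
a1=W[2]-W[1];a2=W[3]-W[0]; print(m,[np.linalg.norm(W[i]-W[i-1]) for i in range(4)],[np.arctan2(a[1],a[0]) for a in(a1,a2,W[1]-W[0],W[2]-W[3])])
E
```

```text
[[486.4 250.1]
 [494.6 263.8]
 [517.  251.8]
 [509.4 238. ]]
[501.85895992 250.93672789] [np.float64(26.012147379340284), np.float64(15.948989037389012), np.float64(25.369780505799728), np.float64(15.665062822909123)] [np.float64(-0.4943393687678983), np.float64(-0.4840855859033401), np.float64(1.0295037100468323), np.float64(1.0695892465766017)]
```

```bash
python3 - <<'E'
from h import *
r=rot(1.065)
robot.movep([502,251,85],r)
robot.servo_line([502,251,40],feed=80)
g=grip(0.0,25); s=robot.observe(); print(g,s["grip_width"]*92,s["tcp_pos"],s["contact_force"],s["t"])
robot.servo_line([502,251,110],feed=120)
yaw=.098; o=np.array([565.5,2.1]); ex=np.array([np.cos(yaw),np.sin(yaw)]);ey=np.array([-ex[1],ex[0]])
p=o-85*ex-40.5*ey   # spacer front end at jig x=-55
robot.movep([*p,100],rot(np.pi/2+yaw))
ci,im=snap("wrist","w3.png")
s=robot.observe(); print(s["grip_width"]*92,s["tcp_pos"],s["contact_force"],s["t"])
im=cv2.imread("pics/w3.png")
cv2.imwrite("pics/w3c.png",cv2.resize(im[200:440,200:440],None,fx=2.5,fy=2.5,interpolation=cv2.INTER_CUBIC))
E
```

```text
False 16.824638117258107 [502.13429268 251.03178296  40.17827915] [ 0.62914895 -0.82673016  1.28237058] 7.0083
16.867356922708723 [485.26010819 -45.05318993 100.03355726] [-0.55331496 -0.56498633 -0.13088283] 8.9333
```

View pics/w3.png

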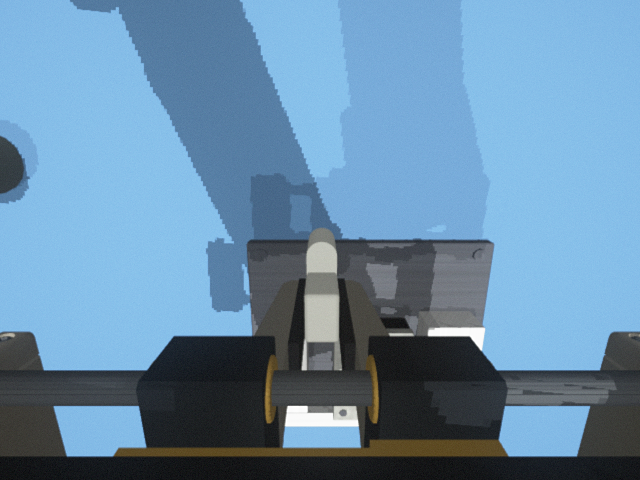

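```bash
python3 - <<'E'
from h import *
ci=dict(np.load("pics/w3.npz")); ci["camera_matrix"]=ci["K"]
yaw=.098; o=np.array([565.5,2.1]); ex=np.array([np.cos(yaw),np.sin(yaw)]);ey=np.array([-ex[1],ex[0]])
for uv in((321,229),(307,255),(337,255)):
    q=unproj(ci,uv,94)[:2]-o; print(q@ex,q@ey)
for uv in((247,241),(493,241)):
    q=unproj(ci,uv,12)[:2]-o; print("plate",q@ex,q@ey)
r=rot(np.pi/2+yaw)
p=o-66*ex-40.5*ey
robot.servo_line([*p,60],feed=120)
for z in np.arange(56,49.5,-1):
    robot.servo_line([*p,z],feed=30); s=robot.observe(); f=s["contact_force"]; print(z,s["tcp_pos"].round(1),f.round(1))
    if f[2]>3: break
ci,im=snap("wrist","w4.png"); snap("side","s4.png"); snap("top","t4.png")
print(s["t"])
im=cv2.imread("pics/w4.png")
cv2.imwrite("pics/w4c.png",cv2.resize(im[200:440,190:470],None,fx=2.5,fy=2.5,interpolation=cv2.INTER_CUBIC))
im=cv2.imread("pics/s4.png")
cv2.imwrite("pics/s4c.png",cv2.resize(im[200:350,220:400],None,fx=4,fy=4,interpolation=cv2.INTER_CUBIC))
im=cv2.imread("pics/t4.png")
cv2.imwrite("pics/t4c.png",cv2.resize(im[170:300,250:410],None,fx=4.5,fy=4.5,interpolation=cv2.INTER_CUBIC))
E
```

```text
-121.45723550836433 -39.96603796575069
-106.73494417259866 -47.6818847236829
-106.73800722263059 -31.136272079009466
plate -92.15555296302098 -99.0256373879399
plate -92.20365879400431 97.57796668441054
56.0 [503.7 -44.8  56.3] [-0.1 -0.1 -0.5]
55.0 [503.8 -44.8  55.1] [-0.1  0.3 -0.7]
54.0 [503.8 -44.7  54. ] [ 0.   0.6 -1. ]
53.0 [503.7 -44.6  52.9] [-0.3  0.2 -0.8]
52.0 [503.9 -44.6  52.2] [-0.1  1.1  1.7]
51.0 [504.  -44.6  52.1] [-3.8 -0.3 12.6]
10.9833
```

View pics/w4c.png

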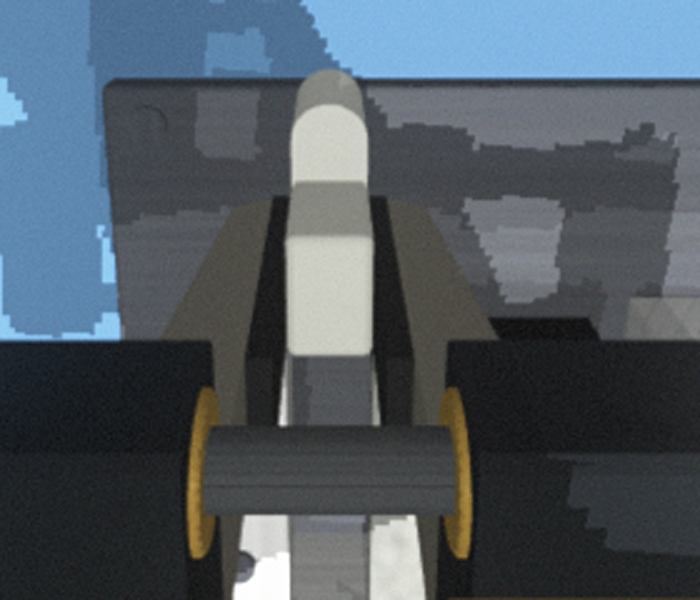

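View pics/s4c.png

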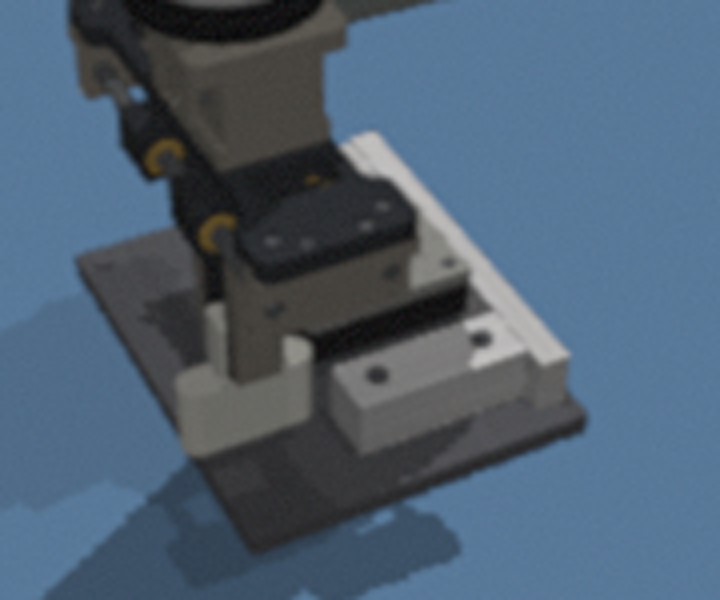

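View pics/t4c.png

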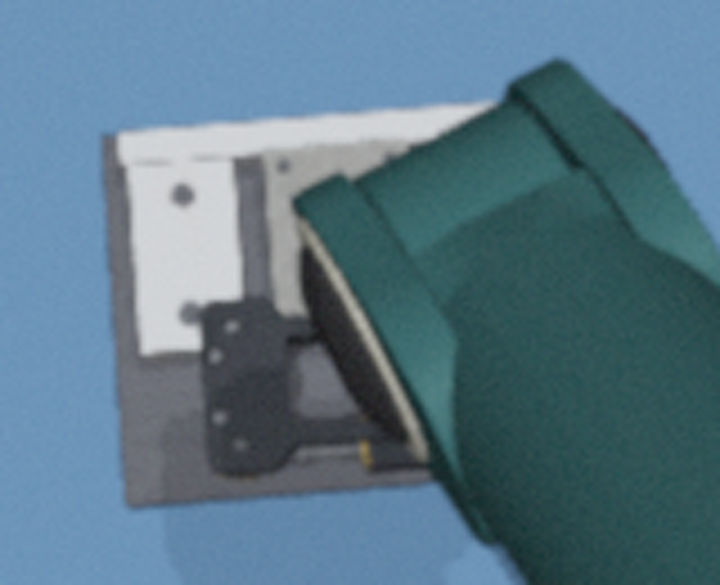

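```bash
python3 - <<'E'
from h import *
ci=dict(np.load("pics/w4.npz")); ci["camera_matrix"]=ci["K"]
yaw=.098; o=np.array([565.5,2.1]); ex=np.array([np.cos(yaw),np.sin(yaw)]);ey=np.array([-ex[1],ex[0]])
for n,uv,z in(("footL",(291,150),46),("footR",(368,150),46),("tabL",(286,290),78),("tabR",(373,290),78),("slim",(290,540),40),("slim",(290,590),40),("cover",(370,540),48),("cover",(370,590),48),("plateL",(104,90),12),("plate front",(250,80),12),("plate front",(650,80),12),("tail",(330,105),46)):
    q=unproj(ci,np.array(uv)/2.5+[190,200],z)[:2]-o; print(n,(q@ex).round(1),(q@ey).round(1))
E
```

```text
footL -84.9 -49.1
footR -84.9 -32.0
tabL -67.5 -48.9
tabR -67.5 -32.3
slim 26.2 -51.0
slim 42.8 -51.2
cover 18.7 -30.2
cover 34.5 -30.0
plateL -89.8 -99.0
plate front -92.5 -61.1
plate front -92.5 42.3
tail -95.2 -40.4
```

Lateral check: the foot lies at y −49.1 to −32.0 and the gap at −51 to −30, so the spacer is centred and square to it. The side view shows it standing upright on the plate in front of the gap. Now I'll slide it in while watching the force.

```bash
python3 - <<'E'
from h import *
yaw=.098; o=np.array([565.5,2.1]); ex=np.array([np.cos(yaw),np.sin(yaw)]);ey=np.array([-ex[1],ex[0]])
def go(x,feed):
    p=o+x*ex-40.5*ey; robot.servo_line([*p,52.2],feed=feed); s=robot.observe(); f=s["contact_force"]; q=s["tcp_pos"][:2]-o
    fx,fy=f[:2]@ex,f[:2]@ey
    print(round(float(x),1),(q@ex).round(1),(q@ey).round(1),s["tcp_pos"][2].round(1),"F",fx.round(1),fy.round(1),f[2].round(1),"w",(s["grip_width"]*92).round(1)); return fx,fy
go(-66,20)
ok=True
for x in list(range(-58,13,7)):
    fx,fy=go(x,50)
    if fx<-7 or abs(fy)>8: print("stop");ok=False;break
if ok:
    for x in np.arange(13,25,1.0):
        fx,fy=go(x,20)
        if fx<-9: break
print(robot.observe()["t"])
snap("wrist","w5.png");snap("side","s5.png")
im=cv2.imread("pics/s5.png")
cv2.imwrite("pics/s5c.png",cv2.resize(im[200:350,220:400],None,fx=4,fy=4,interpolation=cv2.INTER_CUBIC))
E
```

```text
Traceback (most recent call last):
AttributeError: 'float' object has no attribute 'round'
```

```bash
cat > slide.py <<'E'
from h import *
yaw=.098; o=np.array([565.5,2.1]); ex=np.array([np.cos(yaw),np.sin(yaw)]);ey=np.array([-ex[1],ex[0]])
def go(x,feed):
    p=o+x*ex-40.5*ey; robot.servo_line([*p,52.2],feed=feed); s=robot.observe(); f=s["contact_force"]; q=s["tcp_pos"][:2]-o
    fx,fy=f[:2]@ex,f[:2]@ey
    print(np.round([x,q@ex,q@ey,s["tcp_pos"][2],fx,fy,f[2],s["grip_width"]*92],1)); return fx,fy
E
python3 - <<'E'
from slide import *
go(-66,20)
ok=True
for x in list(range(-58,13,7)):
    fx,fy=go(x,50)
    if fx<-7 or abs(fy)>8: print("stop");ok=False;break
if ok:
    for x in np.arange(13,25,1.0):
        fx,fy=go(x,20)
        if fx<-9: break
print(robot.observe()["t"])
snap("wrist","w5.png");snap("side","s5.png")
im=cv2.imread("pics/s5.png")
cv2.imwrite("pics/s5c.png",cv2.resize(im[200:350,220:400],None,fx=4,fy=4,interpolation=cv2.INTER_CUBIC))
E
```

```text
[-66.  -66.  -40.6  52.2   0.9   0.2   1.6  16.9]
[-58.  -58.7 -40.3  52.4  -3.7   0.1   7.6  17.2]
[-51.  -51.5 -40.2  52.6  -3.    0.4   7.8  16.7]
[-44.  -46.3 -40.2  52.8  -8.7   0.4  16.7  16.8]
stop
12.525
```

View pics/s5c.png

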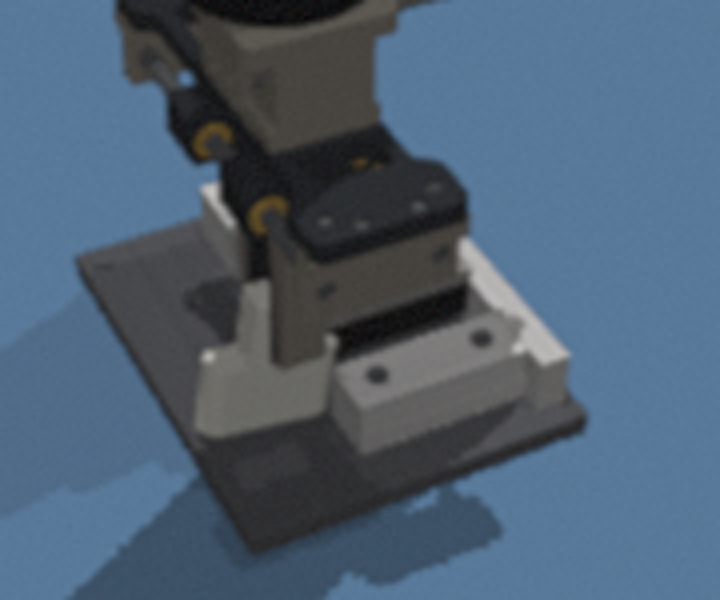

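View pics/w5.png

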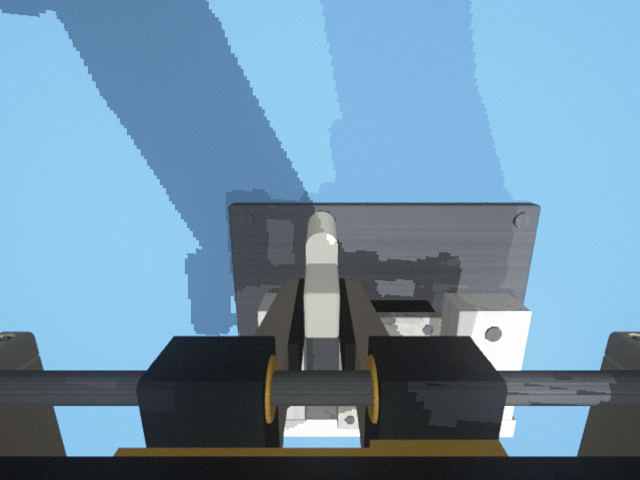

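The force rose to 8.7 N back and 17 N up. The side view (spacer foot around 200–335, 340–435) shows that drag on the plate pitched the spacer nose-down in the grip. I'll let it stand flat, grip it more firmly and slide it without pressing down.

```bash
python3 - <<'E'
from slide import *
go(-48,20)
grip(0.35); robot.hold(0.2)
p=o-46*ex-40.5*ey
robot.servo_line([*p,51.8],feed=40)
snap("side","s6.png")
grip(0.0,55); s=robot.observe(); print(s["contact_force"],s["tcp_pos"],s["grip_width"]*92)
robot.servo_line([*p,53.0],feed=20)
s=robot.observe(); print(s["contact_force"],s["tcp_pos"],s["t"])
snap("side","s7.png"); 
a=[cv2.resize(cv2.imread(f"pics/{n}.png")[220:330,230:330],None,fx=4,fy=4,interpolation=cv2.INTER_CUBIC) for n in("s6","s7")]
cv2.imwrite("pics/s67.png",np.hstack(a))
E
```

```text
[-48.  -47.  -40.3  52.8   0.1   1.1   5.4  16.9]
[ 0.54707546  0.34364317 -0.55269864] [523.66721666 -42.68856406  51.79849041] 16.364918121939827
[-0.84520317 -0.27958766 -0.87228871] [523.67857715 -42.75738863  53.02413772] 14.5333
```

View pics/s67.png

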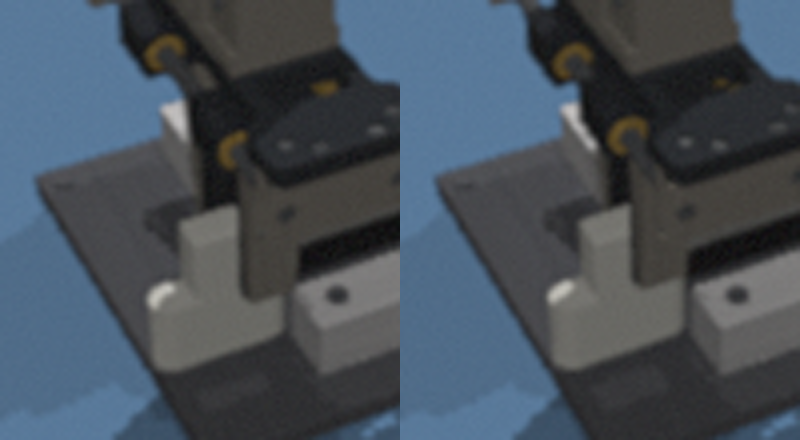

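```bash
sed -i 's/def go(x,feed)/def go(x,feed,z=52.2)/; s/\*p,52.2/*p,z/' slide.py; python3 - <<'E'
from slide import *
ok=True
for x in list(range(-42,14,8)):
    fx,fy=go(x,60,53)
    if fx<-7 or abs(fy)>8: print("stop");ok=False;break
if ok:
    for x in np.arange(15,34,1.5):
        fx,fy=go(x,30,53)
        if fx<-6: break
print(robot.observe()["t"])
snap("wrist","w8.png");snap("side","s8.png")
im=cv2.imread("pics/s8.png")
cv2.imwrite("pics/s8c.png",cv2.resize(im[200:350,220:400],None,fx=4,fy=4,interpolation=cv2.INTER_CUBIC))
E
```

```text
[-42.  -41.6 -40.4  53.   -0.1   0.1  -0.8  16.3]
[-34.  -33.4 -40.4  53.    0.6  -0.4  -1.4  16.3]
[-26.  -25.6 -40.4  53.    0.8  -0.3  -0.9  16.3]
[-18.  -17.6 -40.4  53.    1.1   0.6  -0.9  16.9]
[-10.   -9.6 -40.4  53.    0.5  -0.5  -0.   16.9]
[ -2.   -1.5 -40.4  53.   -1.4   0.   -1.5  16.8]
[  6.    6.4 -40.4  53.    0.3   0.2  -0.2  16.4]
[ 15.   15.1 -40.4  53.    0.3   0.7  -1.7  16.7]
[ 16.5  16.5 -40.5  53.    0.5   0.5  -1.   16.3]
[ 18.   18.1 -40.5  53.    0.4  -0.4  -1.3  16.2]
[ 19.5  19.6 -40.5  53.    0.5  -0.7  -0.9  16.5]
[ 21.   21.1 -40.5  53.    0.    0.3  -0.1  16.4]
[ 22.5  22.6 -40.5  53.    0.5  -0.3  -1.1  16.5]
[ 24.   24.1 -40.5  53.    0.8   0.   -0.8  16.2]
[ 25.5  25.6 -40.5  53.   -1.    0.4  -0.5  16.5]
[ 27.   27.1 -40.5  53.    0.5  -0.5  -0.4  16.5]
[ 28.5  28.6 -40.5  53.   -1.1  -0.1  -0.9  16.5]
[ 30.   30.1 -40.5  53.   -0.1   0.7  -1.7  16.2]
[ 31.5  31.6 -40.5  53.    0.3  -0.2  -0.3  16.5]
[ 33.   32.7 -40.5  52.9  -0.9   0.3   0.2  16.3]
19.9833
```

View pics/s8c.png

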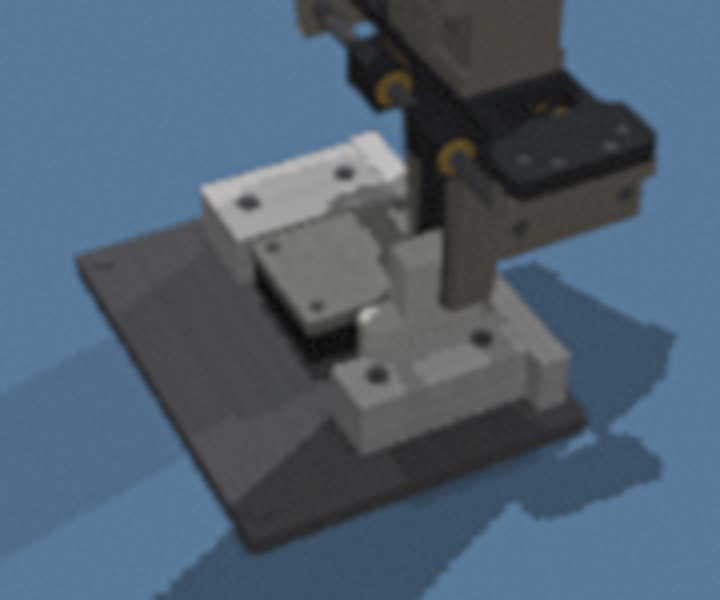

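View pics/w8.png

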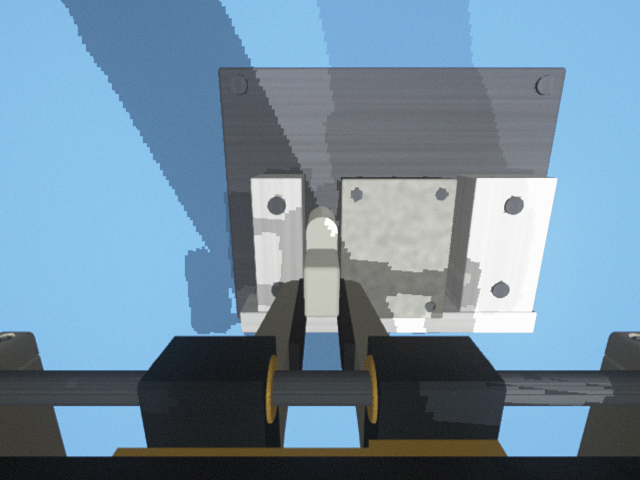

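```bash
python3 - <<'E'
from slide import *
ci=dict(np.load("pics/w8.npz")); ci["camera_matrix"]=ci["K"]
for uv in((322,216),(322,219)):
    q=unproj(ci,uv,47.2)[:2]-o; print("tail",q@ex,q@ey)
for uv in((322,248),(322,317)):
    q=unproj(ci,uv,79.2)[:2]-o; print("tab",q@ex,q@ey)
for x in np.arange(33.5,38,.7):
    fx,fy=go(x,20,52.8)
    if fx<-5: break
print(robot.observe()["t"])
E
```

```text
tail -11.221096435975655 -40.49471952873501
tail -9.593606584450681 -40.49387202157391
tab -2.930372108516573 -40.562029716513905
tab 31.33828391771281 -40.54418448610804
[ 33.5  32.8 -40.5  52.7  -2.5  -0.8   2.3  16.5]
[ 34.2  33.  -40.6  52.6  -6.2  -0.3   2.2  16.6]
20.5833
```

```bash
python3 - <<'E'
from slide import *
go(33.6,20,51.9)
grip(0.4); s=robot.observe(); print(s["tcp_pos"],s["contact_force"])
p=o+33*ex-40.5*ey
robot.servo_line([*p,100],feed=150)
p=o-30*ex-20*ey
robot.movep([*p,130],rot(np.pi/2+yaw))
ci,im=snap("wrist","w9.png")
for d in viewer.pinpoint("spacer","wrist")[:3]: 
    q=w(ci,d["at"]); e=q[:2]-o; print(d["confidence"],q,e@ex,e@ey)
print(robot.observe()["t"])
im=cv2.imread("pics/w9.png")
cv2.imwrite("pics/w9c.png",cv2.resize(im[190:390,200:460],None,fx=3,fy=3,interpolation=cv2.INTER_CUBIC))
E
```

```text
[ 33.6  32.9 -40.5  51.8  -4.5  -0.3   2.7  16.2]
[603.22178382 -34.86460494  51.95315029] [-0.7178895   0.00489754  0.01886812]
0.78 [590.42609339 -33.75335816  10.50447696] 21.298486403092312 -38.1201770692256
22.275
```

View pics/w9c.png

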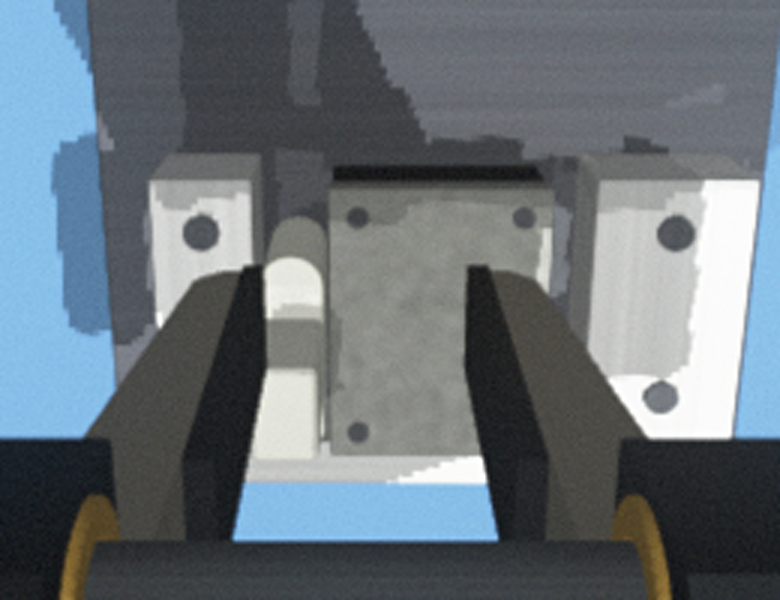

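```bash
python3 - <<'E'
from slide import *
ci=dict(np.load("pics/w9.npz")); ci["camera_matrix"]=ci["K"]
for n,uv,z in(("tail want -10",(295,257),46),("tailfoot bottom -10",(298,215),12),("tabfront want 7",(290,370),78),("tabback want 33",(285,457),78),("slim -30",(205,181),40),("cover -30",(430,187),48),("cover 50",(400,454),48),("footR",(323,290),46),("footL",(266,290),46)):
    q=unproj(ci,np.array(uv)/3+[200,190],z)[:2]-o; print(n,(q@ex).round(1),(q@ey).round(1))
E
```

```text
tail want -10 -10.6 -39.2
tailfoot bottom -10 -10.9 -40.6
tabfront want 7 6.4 -38.6
tabback want 33 30.5 -40.4
slim -30 -30.2 -63.6
cover -30 -31.0 -3.3
cover 50 48.5 -10.4
footR -1.0 -31.8
footL -0.9 -47.3
```

The spacer is upright, released, and reads home to about 1 mm. I'll confirm by regripping at the tab's middle and nudging it against the stop, since an immediate reaction means it is home.

```bash
python3 - <<'E'
from slide import *
p=o+20*ex-40.5*ey
robot.movep([*p,90],rot(np.pi/2+yaw))
robot.servo_line([*p,52],feed=120)
grip(0.0,30)
go(20,20,52)
for x in np.arange(20.5,24,.5):
    fx,fy=go(x,20,52)
    if fx<-7: break
grip(0.4); s=robot.observe(); print(s["tcp_pos"],s["contact_force"])
robot.servo_line([*(s["tcp_pos"][:2]),110],feed=150)
p=o-25*ex+10*ey
grip(0.0)
robot.movep([*p,120],rot(np.pi/2+yaw))
ci,im=snap("wrist","w10.png"); snap("side","s10.png")
print(robot.observe()["t"])
im=cv2.imread("pics/w10.png")
cv2.imwrite("pics/w10c.png",cv2.resize(im[190:390,200:460],None,fx=3,fy=3,interpolation=cv2.INTER_CUBIC))
E
```

```text
[ 20.   20.4 -40.6  52.7  -1.2   0.6   6.3  16.4]
[ 20.5  20.5 -40.6  52.7  -2.3   0.5   6.3  16.8]
[ 21.   20.6 -40.6  52.7  -3.9   0.2   8.5  17. ]
[ 21.5  20.6 -40.6  52.7  -4.2   0.    9.8  17.3]
[ 22.   20.7 -40.6  52.8  -6.3   0.1  11.5  16.4]
[ 22.5  20.7 -40.6  52.8  -7.1   0.5  11.7  16.4]
[591.82658942 -35.9814023   51.77530542] [-0.25905221 -0.79978878  0.71403052]
27.2083
```

View pics/w10c.png

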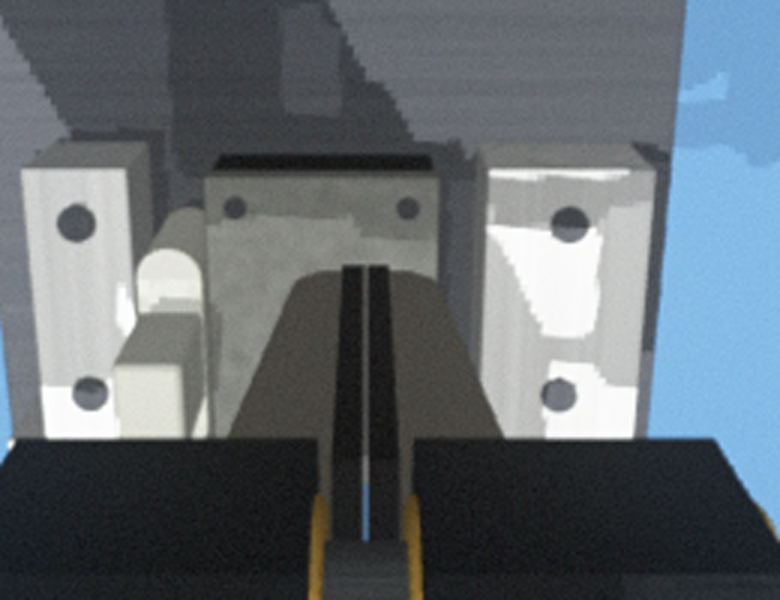

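The immediate reaction with no travel confirms it is home. Now I'll press the cover with the fingers shut.

```bash
python3 - <<'E'
from slide import *
p=o+10*ex+4*ey
robot.movep([*p,80],rot(np.pi/2+yaw))
robot.servo_line([*p,52],feed=80)
for z in np.arange(50,35,-1.0):
    robot.servo_line([*p,z],feed=30); s=robot.observe(); f=s["contact_force"]; print(np.round([z,s["tcp_pos"][2],*f],1))
    if f[2]>22: break
robot.hold(0.3); s=robot.observe(); print(s["tcp_pos"],s["contact_force"],s["t"])
snap("wrist","w11.png"); snap("side","s11.png")
im=cv2.imread("pics/s11.png")
cv2.imwrite("pics/s11c.png",cv2.resize(im[200:350,220:400],None,fx=4,fy=4,interpolation=cv2.INTER_CUBIC))
E
```

```text
[50.  50.3  0.   0.3  0.7]
[49.  49.  -0.4  0.9  0.1]
[48.  48.4 -0.2 -0.2  4.7]
[47.  47.3 -1.1 -0.   5.1]
[46.  46.4 -0.4 -0.2  5. ]
[45.  45.5 -1.9 -0.4  6.2]
[44.  44.6 -1.5 -0.2  7.2]
[43.  43.6 -1.5 -0.3  7.1]
[42.  42.7 -2.1 -0.6  7. ]
[41.  41.7 -1.1 -0.5  9.1]
[40.  40.8 -2.8 -0.2  9.1]
[39.  40.4 -4.1 -1.2 14.5]
[38.  40.3 -6.8 -2.2 21.8]
[37.  40.3 -9.3 -1.3 28.6]
[575.4239846    7.11594127  40.28892275] [-9.10415851 -2.19451414 28.14951154] 31.8333
```

View pics/s11c.png

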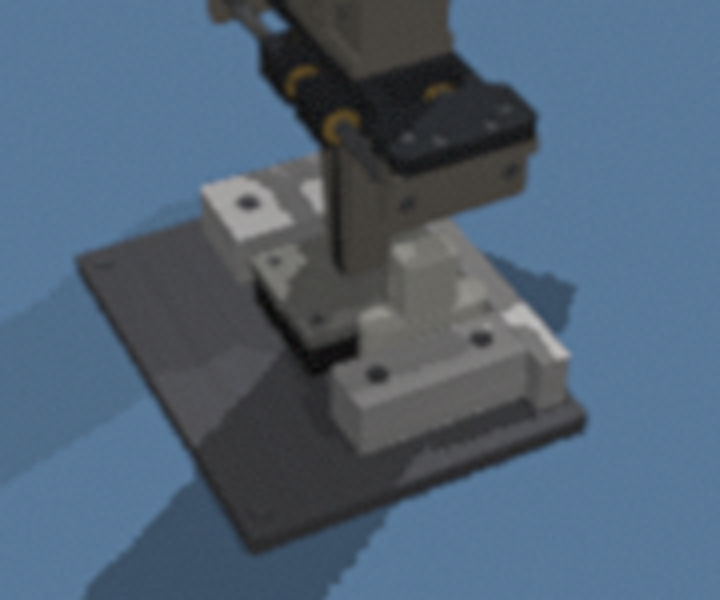

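View pics/w11.png

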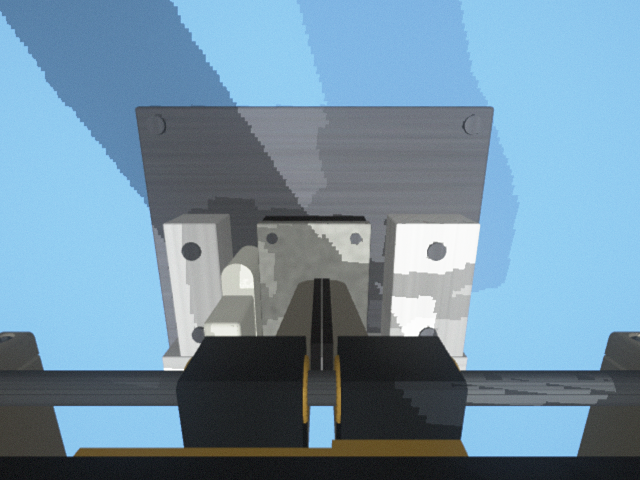

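The cover hit its firm stop: z levels off at 40.3 mm while the force climbs from 9 to 28 N. The side view shows the spacer still upright in the gap (tab near 425,275).

```bash
python3 - <<'E'
from h import *
s=robot.observe(); print(s["tcp_pos"],s["contact_force"],s["t"]); print(robot.job_done())
E
```

```text
[575.40545474   7.09504689  40.28891755] [-9.26815085 -2.49913246 29.84206248] 31.9333
the job is handed in; nothing more can be done
None
```

I handed the job in at 31.9 s: the spacer is in the wide gap against the end stop and let go, and the fingertips are still holding the cover plate down.

- **Spacer:** I gripped the white spacer by its tab, stood it on the base plate in front of the wide gap (right side) and slid it in from the front. After letting go I gripped it again and nudged it. It pushed back at once, reaching about 7 N while moving only about 0.3 mm, so it was already home. I then let go for good.
- **Cover plate:** With the fingers shut, I pressed it from 48 to 40.3 mm. The force rose from about 4.7 N to 9 N over the travel, then jumped to about 28–30 N with no more movement, which is the firm stop at flush.
- **Went wrong once:** On the first slide, drag on the plate tipped the spacer nose-down, with up to about 9 N back and 17 N up, when its nose was about 14 mm into the gap. I let it stand flat, gripped it harder and slid it the rest of the way about 1 mm clear of the plate.
- **Last checks:** The final pictures show the spacer upright in the gap. Picture measurements of its position were off by up to about 1–2.5 mm, so the force check is the better evidence that it is home.
- **Bystanders:** The bottle, bin and screwdriver were never approached.

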